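# Push a bearing under the spring-shut flap of its nest

### The job

Put the small bearing away in its nest without grasping it: with one fingertip push the long thumb bar outward, to the left away from the guides, and hold the spring-shut flap open, and while it is held open push the bearing with the other fingertip along the guides until it lies wholly in the pocket, past the flap's front lip. Then back off and let the flap spring fully shut behind it. The bearing is only pushed, never pinched or lifted, and the other loose things stay where they are.

Things in the scene. Friction and masses are not known exactly. Their poses are not given: they have to be found in the camera images.
- nest: Fixed bearing nest: aluminium base plate 6 mm thick (its top, the deck, at z = 6 mm), x -126 to 68, y -37 to 71 mm. Origin on the worktop; x runs along the guides into the pocket, y left, z up. Two steel guides, inner faces at y = -23 and 23, 4 mm thick, tops at z = 20, run from x = -72 to 60; from x = -72 back to -86 they flare out to y = -30 and 30. Behind x = -86 the deck is clear.
- mouth (a point): On the deck, midway between the guides, at the pocket's mouth (nest 0, 0, 6 mm). The pocket lies between the guides from x = 3 mm to a back wall at x = 60 mm, under the flap. Left of the left guide the deck is clear from y = 30 out, up to x = 27.
- flap (a joint): Grey flap over the pocket, spring-shut: 0 = shut, grows as it opens, stop at 1.1 rad; 0.5 to 0.75 is a good opening (top then below z = 63 mm). Hinge along nest x at y = 50, z = 22 mm; it swings up to the left. Shut, its cover (z 22 to 24) spans x 22 to 62, y -6 to 49, and a tongue x 0 to 22, y 4 to 24, so right of y = 2 a fingertip can follow the bearing in to x = 20.
- flap_lip (a point): Middle of the lower edge of the lip at the front of the flap's tongue, a tab 3 mm thick (nest x 0 to 3, y 4 to 21 mm) that hangs down to z = 12 mm when shut and stops the bearing from passing in or out; it clears the bearing from about 0.35 rad. It moves with the flap.
- bar_end (a point): Front end of the thumb bar, on its axis (nest x = -116; shut y = 43, z = 43 mm). Steel bar 8 mm thick along nest x to x = 60, fixed to the flap by arms at x = 42 and 54; a finger can slide along its right side up to x = 25. Pushed left (+y) it opens the flap: at angle q its axis is at y = 50 + 22 sin(q - 0.32), z = 22 + 22 cos(q - 0.32) mm (y = 57 at 0.65). 2 N starts it, 3 N holds it open.
- small_bearing: Small steel ball bearing, 42 mm across and 12 mm high, about 60 to 110 g, lying flat on the deck between the guides in front of the flap. Origin at the centre of its underside, z up (it may be turned about z). In the pocket its origin must lie between nest x = 24 (clear of the front lip) and 39 mm (against the back wall).
- cover: Bystander: flat die-cast cover plate, 64 x 96 mm, 12 mm high, lying on the worktop beside the nest. Origin at the centre of its underside, y along its length.
- bush: Bystander: flanged brass bush, 38 mm across, 34 mm high, standing on the worktop beside the nest. Origin at the centre of its underside.
- spacer_ring: Bystander: flat yellowish spacer ring, 52 mm across, 7 mm high, on the worktop beside the nest. Origin at the centre of its underside.
Mind the look-alikes: they are no part of the job. What is shaped like the small_bearing but blue, pink or purple is not meant.

How it is judged:
On the way, in this order (a step that is already met when the one before it is completed fails the run):
1. a finger holds the flap open while the bearing is still outside (value of joint flap above 0.3 rad and contact force between the fingers and flap above 0.2 N and x of small_bearing in the frame of nest below -0.01 m), for 0.1 s.
2. with the flap held open by one finger, the other pushes the bearing under it (value of joint flap above 0.3 rad and contact force between the fingers and flap above 0.2 N and contact force between the fingers and small_bearing above 0.02 N and x of small_bearing in the frame of nest above -0.005 m).
3. the bearing is past the flap's front lip while a finger still holds the flap open (value of joint flap above 0.3 rad and contact force between the fingers and flap above 0.2 N and x of small_bearing in the frame of nest above 0.0235 m).
At the end, for the whole second after the job is handed in: The bearing lies flat and at rest in the pocket, wholly past the flap's front lip (its origin at nest x 23.5 to 42 mm), and the flap is shut (under 0.05 rad) (x of small_bearing in the frame of nest between 0.0235 and 0.042 m and y of small_bearing in the frame of nest between -0.005 and 0.005 m and z of small_bearing in the frame of nest below 0.009 m and angle between small_bearing's own z axis and vertical below 0.1 rad and value of joint flap below 0.05 rad and linear speed of small_bearing below 0.01 m/s); the robot touches nothing.
It fails at once if the bearing is lifted or tipped (z of small_bearing in the frame of nest above 0.012 m or angle between small_bearing's own z axis and vertical above 0.3 rad).
It fails at once if the cast cover is moved by more than 20 mm (distance of cover from where it was at the start of the episode above 0.02 m).
It fails at once if the brass bush is moved by more than 20 mm (distance of bush from where it was at the start of the episode above 0.02 m).
It fails at once if the spacer ring is moved by more than 20 mm (distance of spacer_ring from where it was at the start of the episode above 0.02 m).
It also fails if it takes over 38 s, if anything falls off the work surface, if the arm or the gripper's body presses on something with over 40 N, if the wrist force passes 120 N, or if a joint passes its speed limit or range.

### The arm

A 6-joint arm with a two-finger parallel gripper is mounted at the origin on a cart in front of the work surface, level with it; the furniture and walls round the work are solid. World frame = base frame: x ahead of the robot, y to its left, z up, the work surface at z = 0. Lengths are in m, angles in rad, forces in N, time in s.
With the tool pointing down it reaches from about 0.25 to 0.8 m from the base axis. Payload 8.5 kg.
Tool frame: the origin (TCP) lies at the very end of the fingers, on their centre line; the grasp point (between the pads) lies 19 mm behind it; z points along the fingers, y is the direction in which the jaws open and shut (so a half turn about z gives the same grasp; the last joint's range is limited). The gripper opens to 85 mm and grips with 20 to 120 N. Pads are 22 mm wide; open, the fingers measure 114 mm over their backs; the gripper's body (76 mm by 85 mm) begins 54 mm behind the grasp point. The pads swing forward as they close: fully open they stand 13 mm farther back than shut.
Start: joints at [-1.108, 0.238, -0.013, 1.319, 0, 1.571], TCP at [0.234, -0.47, 0.231] pointing down, gripper open.
Joint ranges: [-2.66, 2.66], [-1.03, 1.9], [-1.14, 1.46], [-1.82, 2.27], [-1.45, 1.34], [-3.14, 3.14]. Speed limits (rad/s): [2.22, 2.22, 2.79, 3.14, 3.14, 3.14].

### API

Orientations are given as [roll, pitch, yaw] about the fixed x, y, z axes, in that order (R = Rz(yaw) Ry(pitch) Rx(roll)).
In Python, from workcell import status, read_camera, bot gives the robot as it stands.
- The arm moves only by the shell command python3 -m creep 'ROWS' [FORCE]. ROWS is JSON, one flat list of numbers, 5 for each row, row after row: the shift along the world's x, y, z in m, then the turn about the world's z in degrees, then the finger opening in m, from 0 to 0.0854. In form: [tx, ty, tz, twist, jaw, tx, ty, tz, twist, jaw, ...]. A call has 1 to 12 rows; each row shifts and turns the commanded pose from where the row before left it; what a row does not reach is not made up. A row lasts 1/8 s, in which the tool goes at most 62.5 mm and 10.7 degrees, less where a joint would pass 70% of its speed; a pose out of reach is approached as far as the arm can. A call is refused whole if a number of a shift passes 0.0625 or a number of a turn 10.7, either way. A call with a gripper value outside its range is refused whole. The fingers move at their own pace and stop on an object; FORCE is the grip in N (left out, the last holds). Time passes only in rows, so rows that do not move let the fingers close. It gives the time, the measured TCP pose, the force and the opening at its end, in the units of the state.
- status.get_state(): the state, without advancing time (a new reading comes with each control period).
- read_camera(name): name is "scene" or "top" or "wrist"; returns a dict with "frame" (480x640x3 uint8, red, green, blue), "camera_matrix" (3x3 intrinsics, pixels), "dist" ([k1, k2, p1, p2, k3] as OpenCV has them; the pictures are not rectified), "pose" (4x4, takes a point from camera to world coordinates). Camera axes: x right, y up, looking along -z (the intrinsics and any distortion apply to the point x, -y, -z); pixel columns grow to the right and rows downward; lengths in m; the calibration is good to about 2 mm. A picture is of the moment at which its call begins. There is no depth.
- bot.close_job(): hands the job in, once; it reports no verdict.
The state is a dict: "time": time; "qpos": joint angles; "dq": joint speeds; "tau": joint torques, N m; "tcp_pos": TCP position; "orientation": TCP orientation; "wrist_force": force on the tool from outside, world axes, zero at the start; "ft_torque": the same for the moment, N m; "grip_width": finger opening in m.
Only numpy, scipy, OpenCV 4.12 (cv2) and the standard library are available. Lean on these libraries where they do the work, as an engineer would, in place of code of your own. Each camera call takes 0.05 s, during which the arm holds its last target.

## Working session

There is one attempt and no reset: what is moved stays moved. The work goes in short steps, Python scripts to look and compute and a shell command to move; the robot and the scene stay as the last step left them, time stands still between calls to the robot, and variables do not carry over. Pictures are saved under pics/ and viewed, and the job is handed in when it is done.

```bash
ls; mkdir -p pics; python3 - <<'E'
from workcell import status, read_camera, bot
import cv2,json
s=status.get_state(); print(s)
for n in ("scene","top","wrist"):
    d=read_camera(n); cv2.imwrite(f"pics/{n}0.png",d["frame"][:,:,::-1]); print(n,d["camera_matrix"],d["dist"],d["pose"])
E
```

```text
pics
{'time': 0.0, 'qpos': array([-1.10797999e+00,  2.38786255e-01, -1.42534377e-02,  1.31919450e+00,
       -1.02803260e-05,  1.57079971e+00]), 'dq': array([ 6.78745086e-04,  4.92902103e-05, -4.75794642e-04, -1.21296447e-03,
       -9.86920370e-04, -5.09952753e-05]), 'tau': array([ 1.41494547e-03, -5.38784516e+01,  3.46439767e+01,  1.84341572e-02,
        6.91907826e-05,  3.67732298e-06]), 'tcp_pos': array([ 0.23420955, -0.46940125,  0.23067507]), 'orientation': array([-3.14015479e+00,  1.02851821e-05,  4.62812964e-01]), 'wrist_force': array([-0.03840065, -0.08900976, -0.00654421]), 'ft_torque': array([ 0.04814551,  0.02408398, -0.05808693]), 'grip_width': 0.08550668889920766}
scene [[594.37294825   0.         319.64602284]
 [  0.         594.37294825 237.64810775]
 [  0.           0.           1.        ]] [0.05514426 0.         0.         0.         0.        ] [[ 0.90932525  0.2320367  -0.34537887  0.18372939]
 [-0.41576115  0.53949915 -0.73217712 -0.96885875]
 [ 0.01643965  0.80938226  0.58705204  0.61177192]
 [ 0.          0.          0.          1.        ]]
top [[451.23221726   0.         319.4978129 ]
 [  0.         451.23221726 235.66662591]
 [  0.           0.           1.        ]] [-0.11045671  0.          0.          0.          0.        ] [[-0.00255522  0.99413103 -0.10815254  0.40174219]
 [-0.99998852 -0.00297849 -0.00375234 -0.2834327 ]
 [-0.00405245  0.10814171  0.99412723  0.92543946]
 [ 0.          0.          0.          1.        ]]
wrist [[366.15310384   0.         321.87643811]
 [  0.         366.15310384 245.83535636]
 [  0.           0.           1.        ]] [-0.02839686  0.          0.          0.          0.        ] [[ 4.47776840e-01  8.61464008e-01  2.39532178e-01  2.95793930e-01]
 [-8.94145093e-01  4.31612292e-01  1.19228277e-01 -4.38111418e-01]
 [-6.74162382e-04 -2.67564183e-01  9.63539804e-01  3.73244548e-01]
 [ 0.00000000e+00  0.00000000e+00  0.00000000e+00  1.00000000e+00]]
```

View pics/scene0.png

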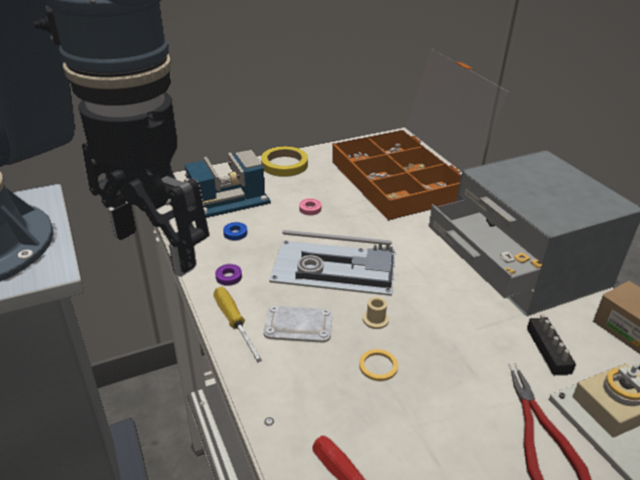

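View pics/top0.png

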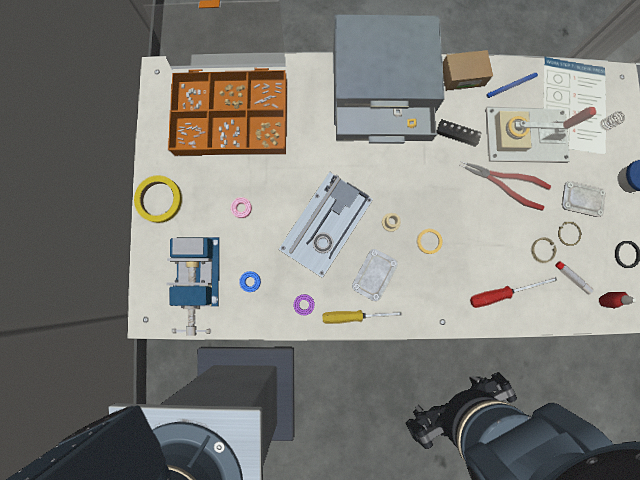

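View pics/wrist0.png

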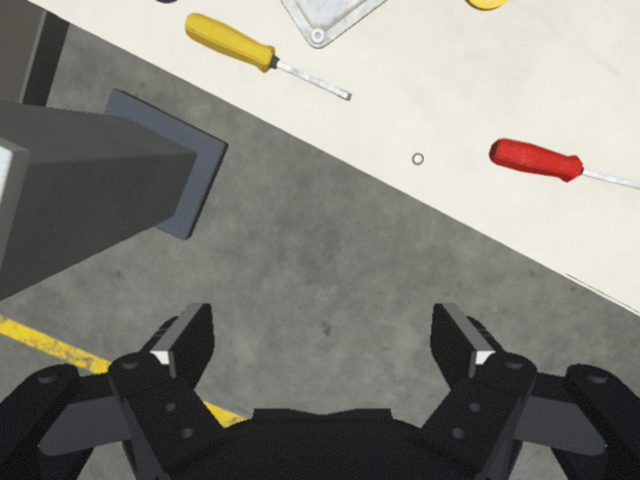

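Candidates for the small bearing in the top view are grey (323,242) in the nest, blue (250,282), pink (241,208) and purple (304,304). I choose the grey one between the guides and check it in a close crop.

```bash
python3 - <<'E'
import cv2
a=cv2.imread("pics/top0.png")[165:285,265:425]; cv2.imwrite("pics/topc.png",cv2.resize(a,None,fx=5,fy=5,interpolation=cv2.INTER_CUBIC))
a=cv2.imread("pics/scene0.png")[220:300,260:410]; cv2.imwrite("pics/scenec.png",cv2.resize(a,None,fx=5,fy=5,interpolation=cv2.INTER_CUBIC))
E
```

```text
(no output)
```

View pics/topc.png

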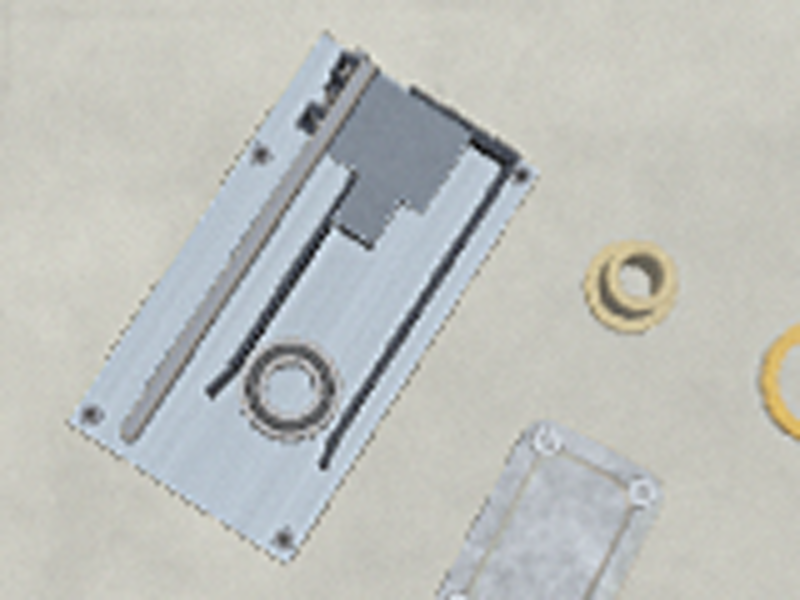

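View pics/scenec.png

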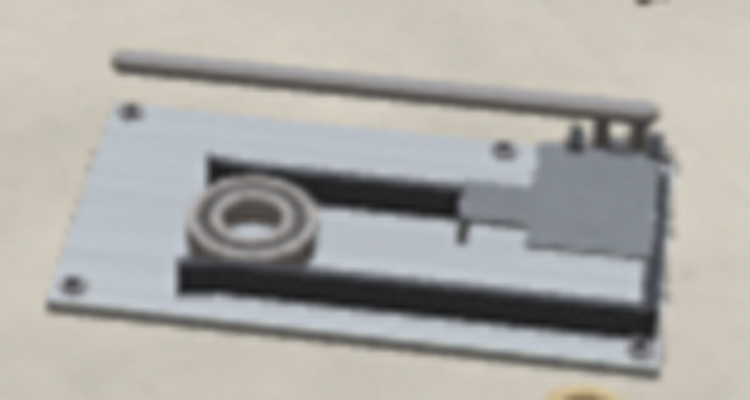

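The crop confirms it. The bearing is uncoloured steel at crop (290,390), which is top pixel (323,243), lying in the flare between the guides. Next I fit the nest pose from the plate corners in both views.

```bash
cat > h.py <<'E'
import numpy as np, cv2
from workcell import status, read_camera, bot
def proj(d,P):
    T=np.linalg.inv(d["pose"]); p=np.atleast_2d(P)@T[:3,:3].T+T[:3,3]
    p=p*[1,-1,-1]
    return cv2.projectPoints(p.reshape(-1,1,3),np.zeros(3),np.zeros(3),d["camera_matrix"],np.array(d["dist"]))[0].reshape(-1,2)
def ray(d,uv,z):
    u=cv2.undistortPoints(np.array(uv,float).reshape(-1,1,2),d["camera_matrix"],np.array(d["dist"])).reshape(-1,2)
    v=np.c_[u[:,0],-u[:,1],-np.ones(len(u))]@d["pose"][:3,:3].T; o=d["pose"][:3,3]
    return o+v*((z-o[2])/v[:,2])[:,None]
def nw(q,P):
    c,s=np.cos(q[2]),np.sin(q[2]); P=np.atleast_2d(P); 
    return np.c_[q[0]+c*P[:,0]-s*P[:,1],q[1]+s*P[:,0]+c*P[:,1],P[:,2]]
def wn(q,P):
    c,s=np.cos(q[2]),np.sin(q[2]); P=np.atleast_2d(P)-[q[0],q[1],0]
    return np.c_[c*P[:,0]+s*P[:,1],-s*P[:,0]+c*P[:,1],P[:,2]]
def crop(c,o,f=5): return (np.array(c,float)+.5)/f-.5+np.array(o)
E
python3 - <<'E'
from h import *
from scipy.optimize import least_squares
dt,ds=read_camera("top"),read_camera("scene")
N=np.array([[-126,71,6],[-126,-37,6],[68,-37,6],[68,71,6]])/1e3
ct=crop([[68,423],[290,563],[540,175],[325,33]],(265,165))
cs=crop([[112,105],[48,306],[660,372]],(260,220))
print(ray(dt,ct,.006)); print(ray(ds,cs,.006))
ft=lambda q:(proj(dt,nw(q,N))-ct).ravel()
fs=lambda q:(proj(ds,nw(q,N[:3]))-cs).ravel()
for f in (ft,fs,lambda q:np.r_[ft(q),fs(q)]):
    r=least_squares(f,[.45,-.28,1]); print(r.x,np.degrees(r.x[2]),r.fun.round(2))
q=r.x; np.save("q.npy",q)
print("bearing",1e3*wn(q,ray(dt,crop([[290,390]],(265,165)),.018)),1e3*wn(q,ray(ds,crop([[253,215]],(260,220)),.018)))
print("bar end",1e3*wn(q,ray(dt,crop([[130,437]],(265,165)),.043)))
for n,c in(("cover",ds),): pass
pts={"barend":[-116,43,43],"bar60":[60,43,43],"lip":[0,12.5,12],"gl":[-86,30,20],"gr":[-86,-30,20],"tongue":[0,4,24]}
for k,v in pts.items(): print(k,nw(q,np.array(v)/1e3).round(4),proj(dt,nw(q,np.array(v)/1e3)),(proj(dt,nw(q,np.array(v)/1e3))-[265,165])*5,(proj(ds,nw(q,np.array(v)/1e3))-[260,220])*5)
E
```

```text
[[ 0.47417204 -0.19540183  0.006     ]
 [ 0.41689143 -0.28604655  0.006     ]
 [ 0.5765859  -0.39014651  0.006     ]
 [ 0.63702436 -0.30138875  0.006     ]]
[[ 0.47698759 -0.19559611  0.006     ]
 [ 0.4190679  -0.28714554  0.006     ]
 [ 0.5804482  -0.39135072  0.006     ]]
[ 0.54120119 -0.32334053 -0.57795847] -33.11458117283274 [-0.18 -0.14 -0.27  0.71  0.63 -0.65 -0.18  0.04]
[ 0.54423941 -0.32372416 -0.57425641] -32.90246880413358 [ 0.03  0.02 -0.61 -0.18  0.57  0.01]
[ 0.54282335 -0.32373564 -0.57595192] -32.999614020580154 [ 0.09 -0.8   0.05 -0.05  0.77 -1.48 -0.08 -0.7  -0.64  0.15 -1.46 -0.04
 -0.27  0.31]
bearing [[-67.77734136   0.69784884  18.        ]] [[-65.12305773   4.56723125  18.        ]]
bar end [[-119.36237147   42.18578897   43.        ]]
barend [[ 0.469  -0.2245  0.043 ]] [[291.19116487 250.33889527]] [[130.95582435 426.69447636]] [[117.39115965  65.69719287]]
bar60 [[ 0.6166 -0.3204  0.043 ]] [[339.47451418 176.53293006]] [[372.37257089  57.66465032]] [[653.9768705 119.4382842]]
lip [[ 0.5496 -0.3133  0.012 ]] [[335.67661013 212.07471639]] [[353.38305065 235.37358194]] [[454.1955438  233.52110005]]
gl [[ 0.487  -0.2517  0.02  ]] [[305.48630589 242.22319604]] [[202.43152945 386.11598018]] [[200.67607256 154.25365772]]
gr [[ 0.4544 -0.3021  0.02  ]] [[330.53354277 258.35280992]] [[327.66771387 466.76404959]] [[167.46262335 268.81502987]]
tongue [[ 0.545  -0.3204  0.024 ]] [[339.40611799 213.37784931]] [[372.03058994 241.88924654]] [[453.18109871 220.56830231]]
```

```bash
python3 - <<'E'
from h import *
q=np.load("q.npy"); s=status.get_state()
t=nw(q,[-.106,.0025,.06])[0]; print(t,t-s["tcp_pos"],s["time"]); print(-33-np.degrees(s["orientation"][2]))
c,n=np.cos(q[2]),np.sin(q[2]);print("nest x",c,n,"nest y",-n,c)
E
```

```text
[ 0.45528546 -0.26390782  0.06      ] [ 0.22100245  0.20567814 -0.17100237] 0.25
-59.5149530130617
nest x 0.8386742369481008 -0.5446333852046905 nest y 0.5446333852046905 0.8386742369481008
```

```bash
python3 -m creep '[0.0276,0.0257,-0.0125,-7.44,0.04, 0.0276,0.0257,-0.0125,-7.44,0.04, 0.0276,0.0257,-0.0125,-7.44,0.04, 0.0276,0.0257,-0.0125,-7.44,0.04, 0.0276,0.0257,-0.0125,-7.44,0.04, 0.0276,0.0257,-0.0125,-7.44,0.04, 0.0276,0.0257,-0.0125,-7.44,0.04, 0.0276,0.0257,-0.0125,-7.44,0.04, 0,0,0,0,0.04, 0,0,0,0,0.04]' 20
python3 - <<'E'
from h import *
for n in ("wrist","scene"):
    d=read_camera(n); cv2.imwrite(f"pics/{n}1.png",d["frame"][:,:,::-1])
s=status.get_state();q=np.load("q.npy"); print(s["tcp_pos"],s["orientation"],s["wrist_force"],s["grip_width"],1e3*wn(q,s["tcp_pos"]))
E
```

```text
time: 1.5
tcp_pos: [0.4478, -0.2756, 0.1314]
orientation: [-3.131, 0.0, -0.558]
wrist_force: [-0.2, -0.7, 0.1]
grip_width: 0.0402
[ 0.44767769 -0.27600128  0.13173572] [-3.13100402e+00 -3.38618337e-04 -5.58343794e-01] [-0.40126907  0.56004066  0.55371439] 0.0397453617874675 [[-105.79394503  -11.78592142  131.73572147]]
```

View pics/wrist1.png

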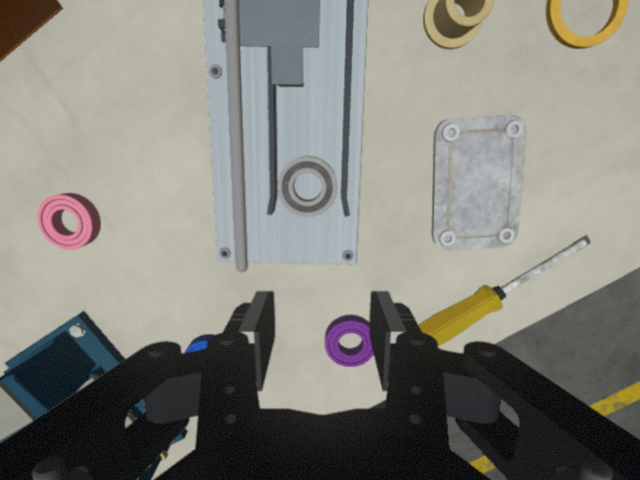

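View pics/scene1.png

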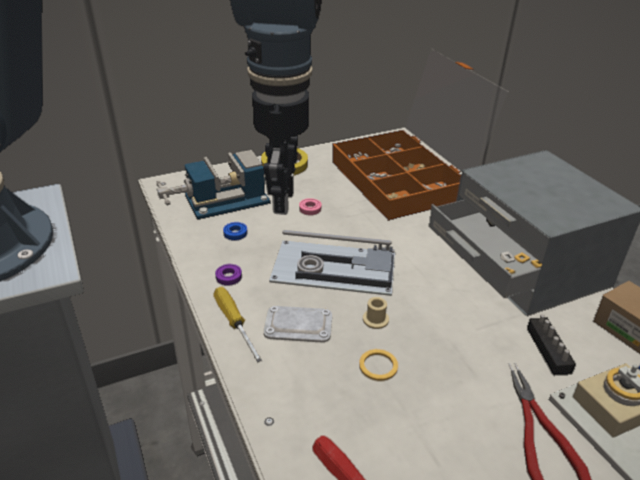

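```bash
python3 - <<'E'
import cv2
a=cv2.imread("pics/wrist1.png")
cv2.imwrite("pics/w1a.png",cv2.resize(a[130:290,190:380],None,fx=4,fy=4,interpolation=cv2.INTER_CUBIC)[:600,:800])
cv2.imwrite("pics/w1b.png",cv2.resize(a[280:420,220:420],None,fx=4,fy=4,interpolation=cv2.INTER_CUBIC))
E
```

```text
(no output)
```

View pics/w1a.png

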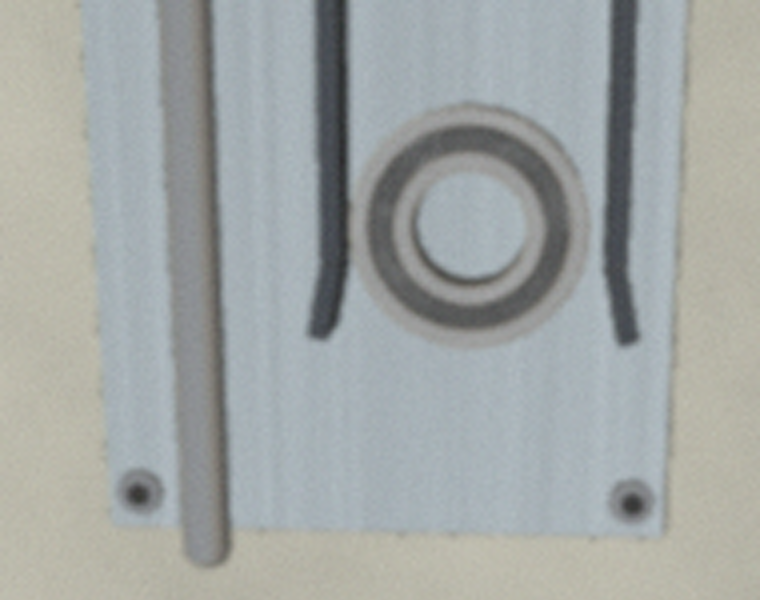

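View pics/w1b.png

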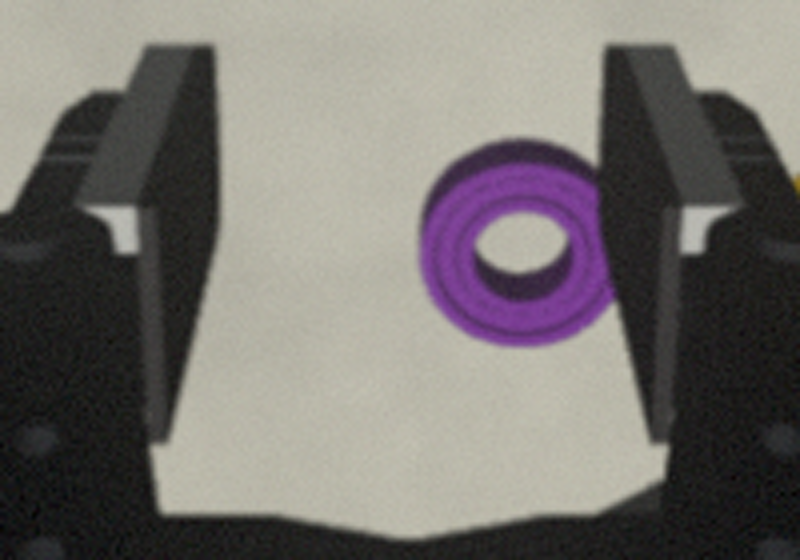

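```bash
python3 - <<'E'
from h import *
from scipy.optimize import least_squares
d=read_camera("wrist"); dt=read_camera("top"); ds=read_camera("scene")
q=np.load("q.npy"); s=status.get_state(); R=cv2.Rodrigues
cw=crop([[112,523],[664,534],[320,336],[627,344],[207,556]],(190,130),4)
N=np.array([[-126,71,6],[-126,-37,6],[-86,32,20],[-86,-32,20],[-115,43,43]])/1e3
f=lambda q:(proj(d,nw(q,N))-cw).ravel()
r=least_squares(f,q); print(r.x,np.degrees(r.x[2]),r.fun.round(1))
for Q in(q,r.x):
  print("bearing",1e3*wn(Q,ray(d,crop([[470,225]],(190,130),4),.018)),"tcp",1e3*wn(Q,s["tcp_pos"]),"yaw diff",np.degrees(Q[2]-s["orientation"][2]))
np.save("qw.npy",r.x)
# finger tips: inner front corners
t=crop([[213,46],[605,46],[148,46],[672,46],[100,92],[735,95]],(220,280),4)
y=s["orientation"][2]; c,n=np.cos(y),np.sin(y)
for z in (.125,.13,.135,.14,.145,.15):
  P=ray(d,t,z)-s["tcp_pos"]; print(z,1e3*np.c_[P@[c,n,0],P@[-n,c,0]].round(4)[:, :].ravel())
E
```

```text
[ 0.54363745 -0.3214207  -0.56258172] -32.233558260816366 [-0.6  2.2  1.1  0.7 -7.4  1.7  6.6  0.4  0.3 -4.1]
bearing [[-65.91824603   1.80403594  18.        ]] tcp [[-105.70492018  -11.69264301  131.67338955]] yaw diff -1.0353623051321676
bearing [[-65.34214557   0.29280534  18.        ]] tcp [[-105.30571146  -12.67072753  131.67338955]] yaw diff -0.2693065453683752
0.125 [  5.7  22.9   5.9 -20.1   5.6  30.1   5.9 -27.4   0.1  35.7   0.2 -34.7]
0.13 [  7.8  22.1   8.  -19.4   7.7  29.    8.  -26.5   2.4  34.5   2.4 -33.5]
0.135 [  9.8  21.3  10.1 -18.7   9.8  28.   10.1 -25.6   4.6  33.3   4.7 -32.3]
0.14 [ 11.9  20.6  12.1 -18.1  11.9  27.   12.2 -24.7   6.9  32.1   6.9 -31.2]
0.145 [ 14.   19.8  14.2 -17.4  14.   26.   14.2 -23.7   9.2  30.9   9.2 -30. ]
0.15 [ 16.1  19.   16.3 -16.7  16.   25.   16.3 -22.8  11.4  29.7  11.5 -28.9]
```

```bash
python3 - <<'E'
from h import *
from scipy.optimize import least_squares
d=read_camera("wrist")
q=np.load("q.npy")
cw=crop([[112,523],[664,534]],(190,130),4)
N=np.array([[-126,71,6],[-126,-37,6]])/1e3
f=lambda Q:np.r_[(proj(d,nw(Q,N))-cw).ravel(),]
qs=[]
for yaw in (-33,-32.5,-32):
  g=lambda p:f([p[0],p[1],np.radians(yaw)])
  r=least_squares(g,q[:2]); Q=np.r_[r.x,np.radians(yaw)]; print(Q,r.fun.round(2))
  im=d["frame"][:,:,::-1].copy()
  L=[[[-126,71,6],[68,71,6]],[[-126,-37,6],[68,-37,6]],[[-126,71,6],[-126,-37,6]],[[-72,23,20],[30,23,20]],[[-72,-23,20],[50,-23,20]],[[-86,30,20],[-72,23,20]],[[-86,-30,20],[-72,-23,20]],[[-116,39,43],[50,39,43]],[[-116,47,43],[50,47,43]],[[0,4,24],[0,24,24]],[[22,-6,24],[22,49,24]]]
  im=cv2.resize(im,None,fx=3,fy=3,interpolation=cv2.INTER_CUBIC)
  for a,b in L:
    t=np.linspace(0,1,20)[:,None]; P=(np.array(a)*(1-t)+np.array(b)*t)/1e3
    u=(proj(d,nw(Q,P))+.5)*3-.5
    cv2.polylines(im,[u.round().astype(int)],False,(0,0,255),1)
  cv2.imwrite(f"pics/ov{-yaw}.png",im[0:840,560:1160][::1,::1][240:840]if 0 else cv2.resize(im[0:840,560:1160],None,fx=.71,fy=.71,interpolation=cv2.INTER_AREA))
E
```

```text
[ 0.5436886  -0.32318755 -0.57595865] [-0.94 -0.12  0.92  0.22]
[ 0.5444204  -0.32232147 -0.56723201] [-0.93  0.46  0.92 -0.36]
[ 0.54514391 -0.32144859 -0.55850536] [-0.92  1.04  0.9  -0.94]
```

View pics/ov32.5.png

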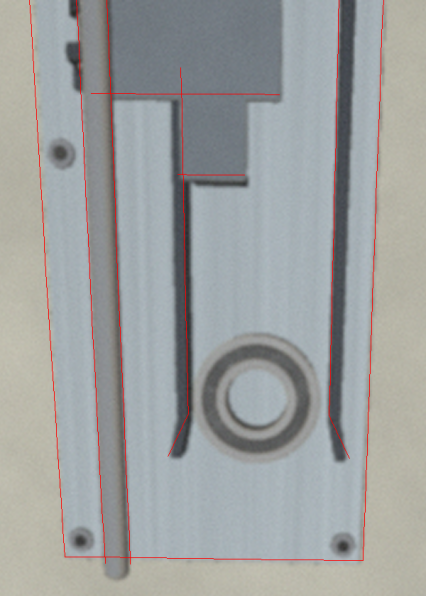

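View pics/ov33.png

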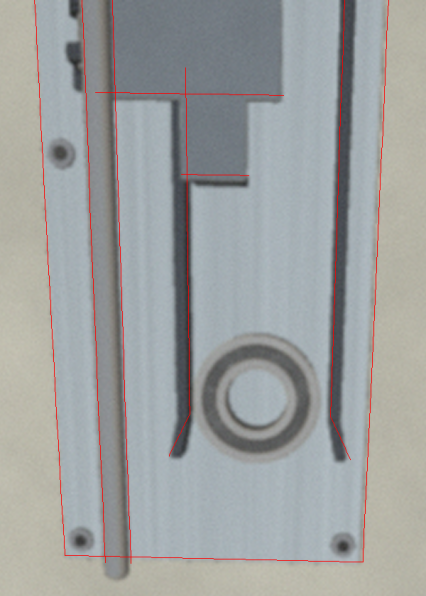

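```bash
python3 - <<'E'
from h import *
Q=np.array([.5443,-.3223,np.radians(-32.5)]); np.save("qf.npy",Q)
s=status.get_state(); print(1e3*wn(Q,s["tcp_pos"]),s["time"],np.degrees(Q[2]-s["orientation"][2]))
print(nw(Q,[-.106,.0,.0])[0]-s["tcp_pos"]); c,n=np.cos(Q[2]),np.sin(Q[2]);print("nest x",c,n,"nest y",-n,c)
d=read_camera("wrist"); print("bearing",1e3*wn(Q,ray(d,crop([[470,225]],(190,130),4),.018)))
E
```

```text
[[-106.28888254  -12.6848076   131.63279556]] 1.8 -0.5462602219652872
[ 0.00705918  0.01054304 -0.1316328 ]
nest x 0.8433914458128857 -0.5372996083468239 nest y 0.5372996083468239 0.8433914458128857
bearing [[-66.30541801   0.60780728  18.        ]]
```

```bash
python3 -m creep '[0.0035,0.0053,-0.02,-0.3,0.04, 0.0035,0.0052,-0.03,-0.25,0.04, 0,0,-0.03,0,0.04, 0,0,-0.02,0,0.04, 0,0,-0.012,0,0.04, 0,0,0,0,0.04, 0,0,0,0,0.04]'
python3 - <<'E'
from h import *
Q=np.load("qf.npy")
s=status.get_state(); print(1e3*wn(Q,s["tcp_pos"]),s["time"],np.degrees(Q[2]-s["orientation"][2]),s["wrist_force"])
for n in("scene","wrist"):
  d=read_camera(n); a=d["frame"][:,:,::-1]; cv2.imwrite(f"pics/{n}2.png",a)
  if n=="scene": cv2.imwrite("pics/s2c.png",cv2.resize(a[150:310,220:420],None,fx=4,fy=4,interpolation=cv2.INTER_CUBIC)[:600])
E
```

```text
time: 2.72
tcp_pos: [0.451, -0.2726, 0.02]
orientation: [-3.124, -0.001, -0.553]
wrist_force: [0.1, -0.2, 0.1]
grip_width: 0.0402
[[-105.34303662   -8.2104174    20.02557556]] 2.725 -0.8067079538405705 [ 0.12071666 -0.2327703   0.07953987]
```

View pics/s2c.png

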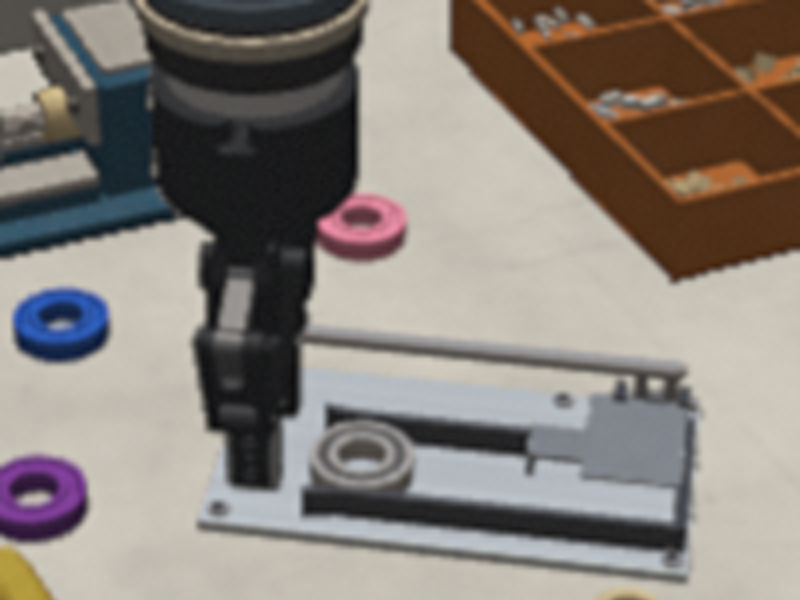

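View pics/wrist2.png

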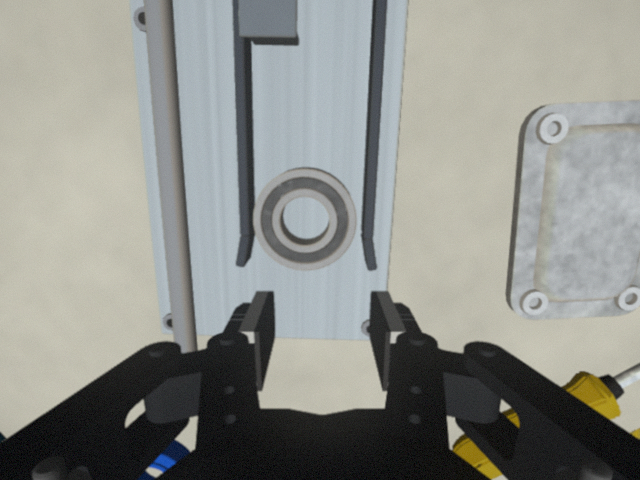

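```bash
python3 - <<'E'
from h import *
Q=np.load("qf.npy"); d=read_camera("wrist")
for z in(.03,.05,.06,.07,.08,.09): print(z,(1e3*wn(Q,ray(d,[[148,350],[204,345],[237,310]],z)))[:,:2].round(1).ravel())
E
python3 -m creep '[0,0,-0.004,-0.2,0.04, 0,0,-0.004,-0.2,0.04, 0,0,-0.003,-0.2,0.04, 0,0,0,-0.2,0.04]'
```

```text
0.03 [-120.7   65.1 -117.5   41.3 -101.4   26.9]
0.05 [-108.2   54.1 -105.5   33.8  -91.8   21.6]
0.06 [-101.9   48.5  -99.5   30.1  -87.    18.9]
0.07 [-95.7  43.  -93.5  26.4 -82.2  16.3]
0.08 [-89.4  37.5 -87.4  22.6 -77.4  13.6]
0.09 [-83.1  31.9 -81.4  18.9 -72.6  11. ]
time: 3.38
tcp_pos: [0.4484, -0.2753, 0.0079]
orientation: [-3.121, 0.001, -0.562]
wrist_force: [0.9, -0.1, 0.8]
grip_width: 0.0399
```

```bash
python3 -m creep '[0.0027,0.0042,0,0,0.04, 0.0027,0.0042,0,0,0.04, 0.0027,0.0042,0,0,0.04, 0,0,0,0,0.04]'
python3 - <<'E'
from h import *
Q=np.load("qf.npy")
s=status.get_state(); print(1e3*wn(Q,s["tcp_pos"]),s["time"],np.degrees(Q[2]-s["orientation"][2]),s["wrist_force"])
d=read_camera("wrist"); cv2.imwrite("pics/wrist3.png",d["frame"][:,:,::-1])
d=read_camera("top"); a=d["frame"][:,:,::-1];cv2.imwrite("pics/t3.png",cv2.resize(a[165:285,265:425],None,fx=5,fy=5,interpolation=cv2.INTER_CUBIC))
E
```

```text
time: 3.88
tcp_pos: [0.453, -0.2688, 0.0083]
orientation: [-3.115, 0.0, -0.55]
wrist_force: [-0.6, 0.0, -0.7]
grip_width: 0.0398
[[-105.74529384   -3.94406096    8.32314545]] 3.875 -0.972514405613309 [-0.63312814  0.03781112 -0.65300646]
```

View pics/wrist3.png

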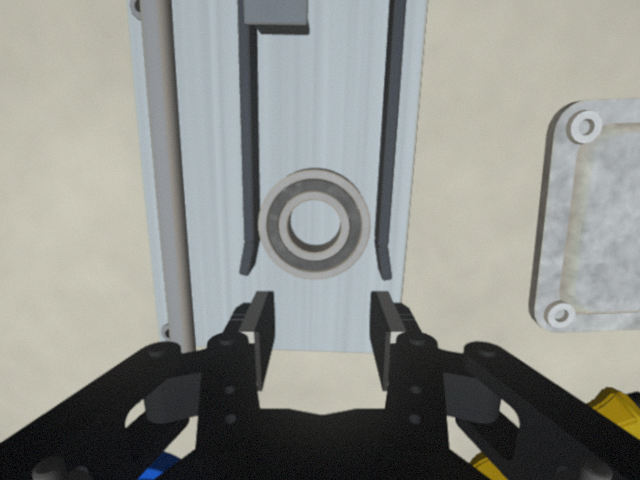

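```bash
python3 -m creep '[0.0025,0.0036,0,-0.5,0.04, 0.0025,0.0036,0,-0.5,0.04, 0.0025,0.0036,0,-0.4,0.04, 0.0025,0.0036,0,-0.3,0.04]'
python3 - <<'E'
from h import *
Q=np.load("qf.npy")
s=status.get_state(); print(1e3*wn(Q,s["tcp_pos"]),s["time"],np.degrees(Q[2]-s["orientation"][2]),s["wrist_force"])
E
```

```text
time: 4.47
tcp_pos: [0.4542, -0.2685, 0.0083]
orientation: [-3.101, 0.0, -0.556]
wrist_force: [0.7, 0.2, -0.6]
grip_width: 0.0396
[[-104.88670763   -3.00269849    8.27114124]] 4.475 -0.6262813858037137 [ 0.65651448  0.2053615  -0.56439939]
```

```bash
python3 - <<'E'
from h import *
Q=np.load("qf.npy")
s=status.get_state(); print(s["qpos"],s["dq"],s["tau"],s["ft_torque"])
d=read_camera("wrist"); cv2.imwrite("pics/wrist4.png",d["frame"][:,:,::-1])
d=read_camera("scene"); a=d["frame"][:,:,::-1];cv2.imwrite("pics/s4c.png",cv2.resize(a[180:310,240:420],None,fx=4.4,fy=4.4,interpolation=cv2.INTER_CUBIC))
s=status.get_state(); print(s["qpos"],s["tcp_pos"],s["orientation"])
E
```

```text
[-0.55725996  0.41701951 -0.37628162  0.77772095  0.04031385  3.14063325] [0.00271584 0.00291167 0.00268674 0.00136659 0.02425369 0.00195178] [-4.76927811e-02 -5.92452657e+01  2.62746531e+01  2.34878798e-04
  1.20820720e-01  4.67675784e-05] [0.03169728 0.03205953 0.04964643]
[-0.5571782   0.41699619 -0.3762541   0.77769346  0.04025374  3.14060676] [ 0.45426899 -0.26847449  0.00829083] [-3.10133879e+00  1.07744771e-04 -5.56193106e-01]
```

View pics/wrist4.png

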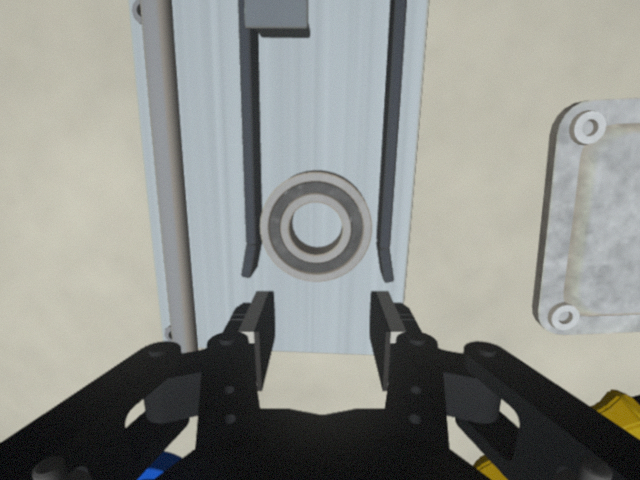

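View pics/s4c.png

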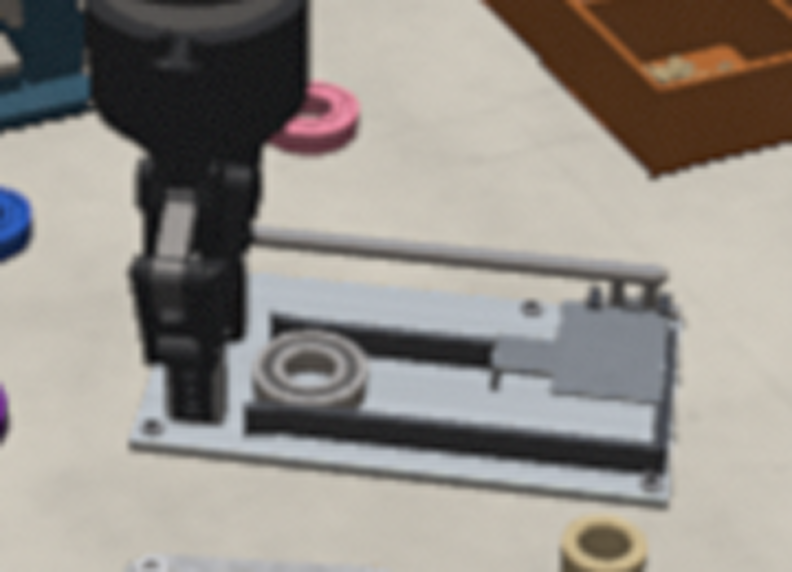

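Joint 6 is at its 3.14 limit, which is what blocked the sideways move. I'll lift and turn the tool half a turn back; that gives the same jaw axis with joint 6 near 0.

```bash
python3 -m creep '[0,0,0.03,2,0.04, 0,0,0.04,5,0.04, 0,0,0.04,10,0.04, 0,0,0,10,0.04, 0,0,0,10,0.04, 0,0,0,10,0.04, 0,0,0,10,0.04, 0,0,0,10,0.04, 0,0,0,10,0.04, 0,0,0,10,0.04, 0,0,0,10,0.04, 0,0,0,10,0.04]'
python3 -m creep '[0,0,0,10,0.04, 0,0,0,10,0.04, 0,0,0,10,0.04, 0,0,0,10,0.04, 0,0,0,10,0.04, 0,0,0,10,0.04, 0,0,0,10,0.04, 0,0,0,5,0.04, 0,0,0,0,0.04]'
python3 - <<'E'
from h import *
Q=np.load("qf.npy")
s=status.get_state(); print(1e3*wn(Q,s["tcp_pos"]),s["tcp_pos"],s["time"],180+np.degrees(Q[2]-s["orientation"][2]),s["wrist_force"],s["qpos"],s["orientation"])
print(nw(Q,[-.106,0,0])[0]-s["tcp_pos"])
E
```

```text
time: 6.08
tcp_pos: [0.4542, -0.2684, 0.1182]
orientation: [-3.101, 0.0, 1.317]
wrist_force: [-0.9, -0.7, 0.4]
grip_width: 0.0397
time: 7.2
tcp_pos: [0.4542, -0.2684, 0.1183]
orientation: [-3.101, 0.0, 2.62]
wrist_force: [0.0, -0.7, 0.5]
grip_width: 0.0397
[[-105.01374477   -2.94210781  118.30253838]] [ 0.45415151 -0.2683575   0.11830254] 7.2 -2.6031656283069253 [ 0.00310376 -0.70638827  0.52787855] [-0.51038356  0.30579786 -0.22016274  1.04518559 -0.04009819  0.01142382] [-3.10149308e+00  1.08099206e-04  2.61979446e+00]
[ 0.00074899  0.00301126 -0.11830254]
```

```bash
python3 -m creep '[0.0007,0.003,-0.03,-2.6,0.04, 0,0,-0.04,0,0.04, 0,0,-0.025,0,0.04, 0,0,-0.01,0,0.04, 0,0,-0.004,0,0.04, 0,0,-0.0015,0,0.04, 0,0,0,0,0.04]'
python3 - <<'E'
from h import *
Q=np.load("qf.npy")
s=status.get_state(); print(1e3*wn(Q,s["tcp_pos"]),s["time"],180+np.degrees(Q[2]-s["orientation"][2]),s["wrist_force"],s["orientation"])
d=read_camera("wrist"); cv2.imwrite("pics/wrist5.png",d["frame"][:,:,::-1])
d=read_camera("scene"); a=d["frame"][:,:,::-1];cv2.imwrite("pics/s5c.png",cv2.resize(a[180:310,240:420],None,fx=4.4,fy=4.4,interpolation=cv2.INTER_CUBIC))
E
```

```text
time: 8.07
tcp_pos: [0.4554, -0.2657, 0.0085]
orientation: [-3.102, 0.001, 2.575]
wrist_force: [0.9, -0.8, -0.7]
grip_width: 0.0399
[[-1.05322686e+02 -4.13458384e-02  8.51387524e+00]] 8.075 -0.022677492268314836 [ 0.86744415 -0.82295464 -0.69299151] [-3.10155860e+00  1.45848453e-03  2.57475644e+00]
```

View pics/wrist5.png

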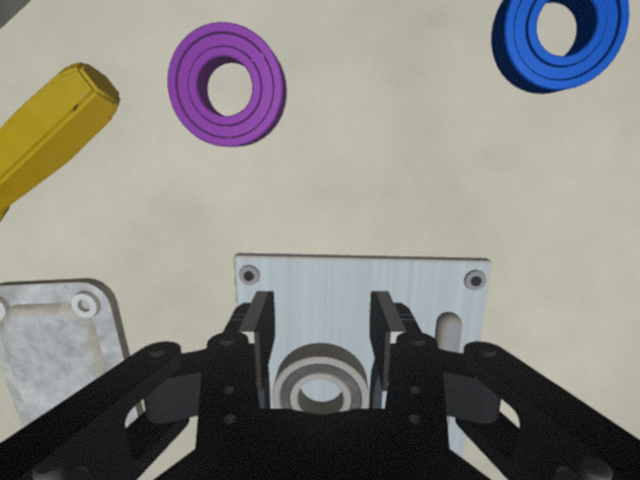

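View pics/s5c.png

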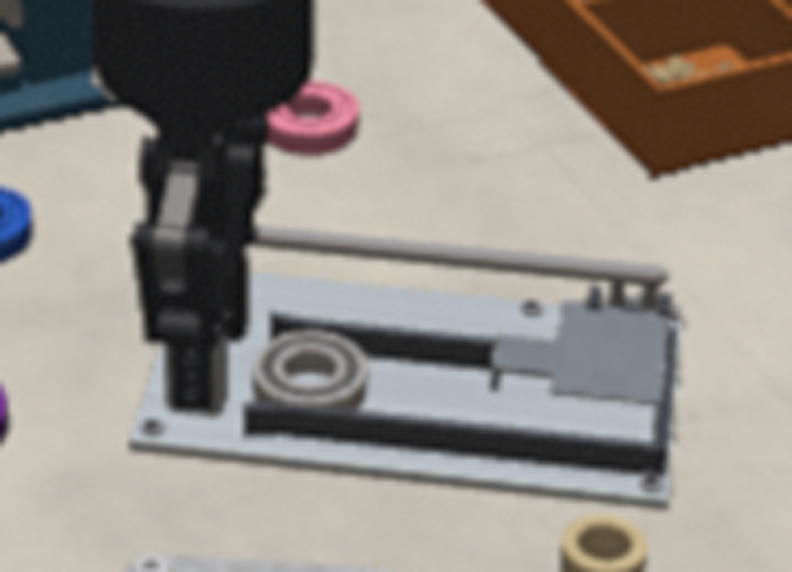

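```bash
python3 -m creep '[0.0021,0.0034,0,0,0.04, 0.0021,0.0034,0,0,0.04, 0,0,0,0,0.04]'
python3 -m creep '[0.0021,0.0034,0,0,0.04, 0.0016,0.0025,0,0,0.04, 0,0,0,0,0.04]'
python3 - <<'E'
from h import *
Q=np.load("qf.npy")
s=status.get_state(); print(1e3*wn(Q,s["tcp_pos"]),s["time"],180+np.degrees(Q[2]-s["orientation"][2]),s["wrist_force"],s["orientation"])
d=read_camera("wrist"); cv2.imwrite("pics/wrist6.png",d["frame"][:,:,::-1])
d=read_camera("scene"); a=d["frame"][:,:,::-1];cv2.imwrite("pics/s6c.png",cv2.resize(a[180:310,240:420],None,fx=4.4,fy=4.4,interpolation=cv2.INTER_CUBIC))
E
```

```text
time: 8.55
tcp_pos: [0.4596, -0.2588, 0.0085]
orientation: [-3.101, 0.001, 2.575]
wrist_force: [-2.6, -1.7, 7.2]
grip_width: 0.04
time: 8.93
tcp_pos: [0.4634, -0.2528, 0.0081]
orientation: [-3.101, 0.001, 2.575]
wrist_force: [-0.2, -2.5, 2.1]
grip_width: 0.0404
[[-105.61365797   15.13249374    8.06027932]] 8.925 -0.05022517672534832 [-0.17638778 -2.4909149   2.10607276] [-3.10142828e+00  1.08218250e-03  2.57523724e+00]
```

View pics/wrist6.png

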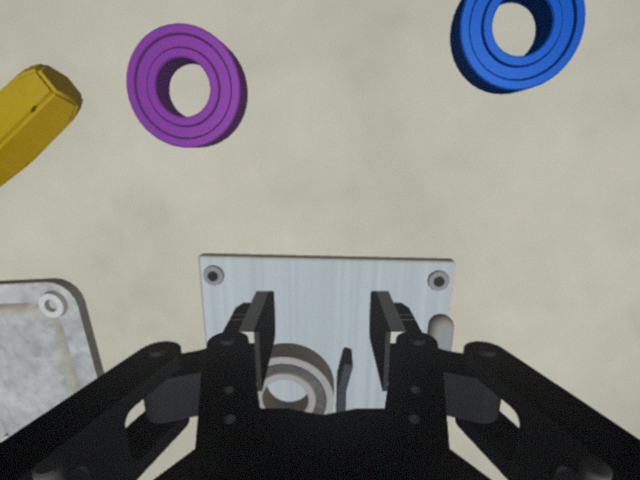

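View pics/s6c.png

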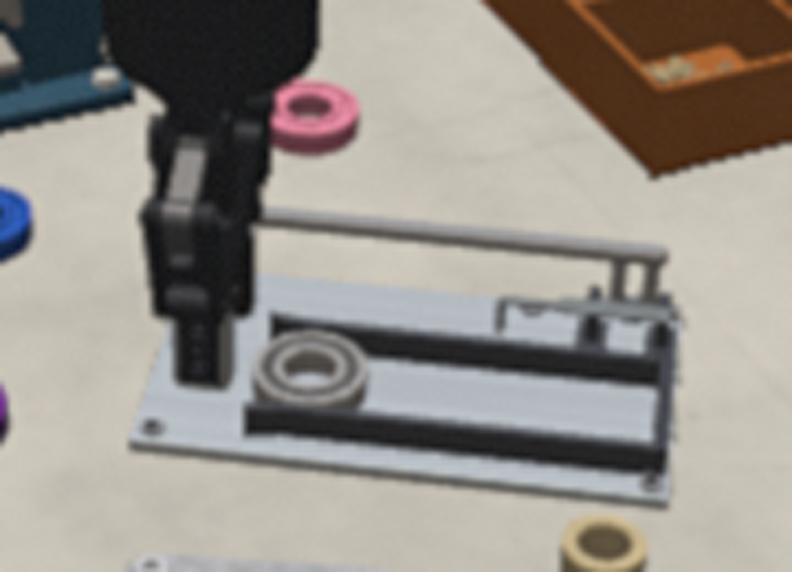

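```bash
python3 - <<'E'
from h import *
Q=np.load("qf.npy"); d=read_camera("scene"); t=read_camera("top"); a=t["frame"][:,:,::-1]; cv2.imwrite("pics/t6.png",cv2.resize(a[165:285,265:425],None,fx=5,fy=5,interpolation=cv2.INTER_CUBIC))
for q in(0,.4,.5,.6,.7,.8,.9):
  p=np.array([60,50+22*np.sin(q-.32),22+22*np.cos(q-.32)])/1e3
  print(q,p[1:],((proj(d,nw(Q,p))+.5-[240,180])*4.4).round(1),((proj(t,nw(Q,p))+.5-[265,165])*5).round(1))
s=status.get_state();print(s["wrist_force"])
E
```

```text
0 [0.04307954 0.04288318] [[666.2 279.4]] [[369.5  56.6]]
0.4 [0.05175812 0.04392964] [[667.5 263.3]] [[351.2  44.7]]
0.5 [0.05393865 0.04364456] [[667.7 260.5]] [[346.5  42. ]]
0.6 [0.05607982 0.04314322] [[667.8 258.3]] [[342.   39.5]]
0.7 [0.05816025 0.04243062] [[667.8 256.6]] [[337.5  37.2]]
0.8 [0.06015914 0.04151389] [[667.8 255.5]] [[333.2  35.2]]
0.9 [0.06205653 0.04040218] [[667.8 254.9]] [[329.2  33.4]]
[ 0.56937802 -2.21806547  3.99316959]
```

View pics/t6.png

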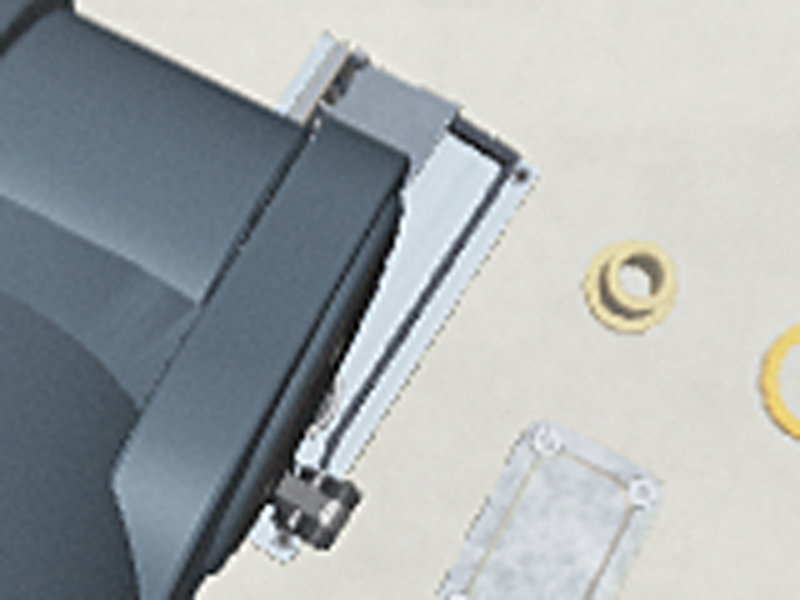

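```bash
python3 -m creep '[0.0048,-0.0018,0,0,0.04, 0.0048,-0.0018,0,0,0.04, 0.0042,-0.0027,0,0,0.04, 0.0042,-0.0027,0,0,0.04, 0.0042,-0.0027,0,0,0.04, 0.0042,-0.0027,0,0,0.04]'
python3 - <<'E'
from h import *
Q=np.load("qf.npy")
s=status.get_state(); print(1e3*wn(Q,s["tcp_pos"]),s["time"],180+np.degrees(Q[2]-s["orientation"][2]),s["wrist_force"],s["orientation"])
d=read_camera("wrist"); cv2.imwrite("pics/wrist7.png",d["frame"][:,:,::-1])
d=read_camera("scene"); a=d["frame"][:,:,::-1];cv2.imwrite("pics/s7c.png",cv2.resize(a[180:310,240:420],None,fx=4.4,fy=4.4,interpolation=cv2.INTER_CUBIC))
E
```

```text
time: 9.88
tcp_pos: [0.4894, -0.2674, 0.0076]
orientation: [-3.101, -0.0, 2.575]
wrist_force: [-3.8, -0.2, 1.4]
grip_width: 0.0401
[[-75.83231335  16.79309922   7.64743229]] 9.875 -0.03104426267302074 [-3.80562371 -0.16822212  1.41169744] [-3.10127176e+00 -1.39667862e-04  2.57490247e+00]
```

View pics/wrist7.png

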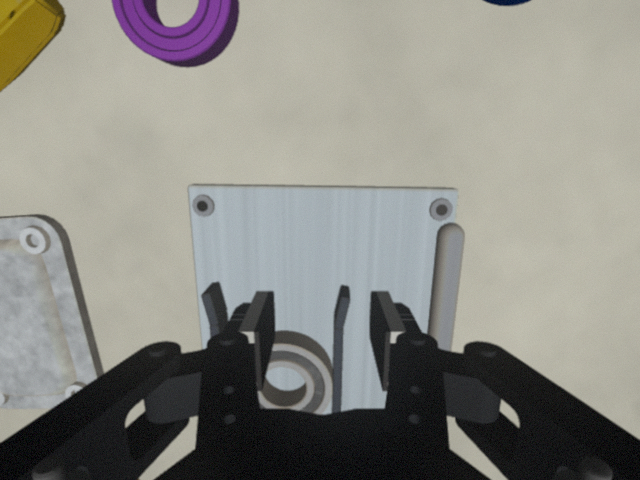

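View pics/s7c.png

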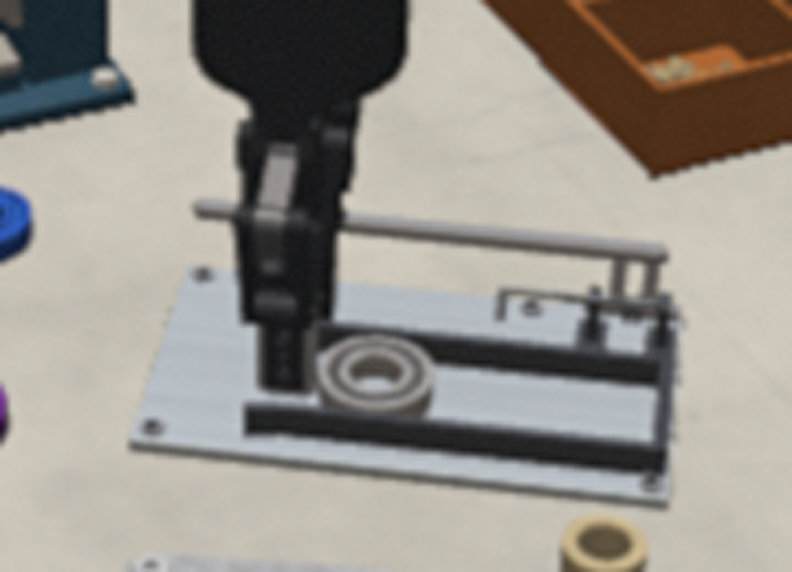

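```bash
python3 -m creep '[0.0042,-0.0027,0,0,0.04, 0.0042,-0.0027,0,0,0.04, 0.0042,-0.0027,0.0004,0,0.04, 0.0042,-0.0027,0,0,0.04, 0.0042,-0.0027,0,0,0.04, 0.0042,-0.0027,0,0,0.04]'
python3 -m creep '[0.0042,-0.0027,0,0,0.04, 0.0042,-0.0027,0,0,0.04, 0.0042,-0.0027,0,0,0.04, 0.0042,-0.0027,0,0,0.04]'
python3 - <<'E'
from h import *
Q=np.load("qf.npy")
s=status.get_state(); print(1e3*wn(Q,s["tcp_pos"]),s["time"],180+np.degrees(Q[2]-s["orientation"][2]),s["wrist_force"],s["orientation"])
d=read_camera("wrist"); cv2.imwrite("pics/wrist8.png",d["frame"][:,:,::-1])
d=read_camera("scene"); a=d["frame"][:,:,::-1];cv2.imwrite("pics/s8c.png",cv2.resize(a[180:310,240:420],None,fx=4.4,fy=4.4,interpolation=cv2.INTER_CUBIC))
E
```

```text
time: 10.72
tcp_pos: [0.5147, -0.2835, 0.0082]
orientation: [-3.101, 0.0, 2.575]
wrist_force: [-3.7, -1.2, -0.1]
grip_width: 0.0401
time: 11.22
tcp_pos: [0.5315, -0.2943, 0.0082]
orientation: [-3.102, 0.0, 2.575]
wrist_force: [-3.8, -0.8, -0.7]
grip_width: 0.0403
[[-25.82100385  16.73232097   8.16915571]] 11.225 -0.03754630628722566 [-3.83938347 -0.83785334 -0.70357708] [-3.10151008e+00  1.04662902e-04  2.57501595e+00]
```

View pics/wrist8.png

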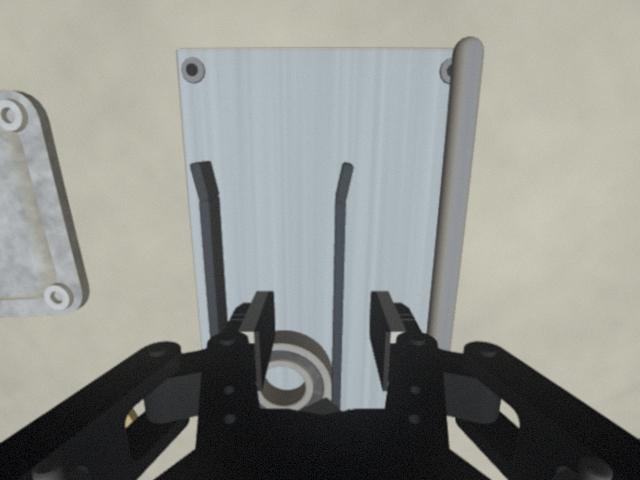

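View pics/s8c.png

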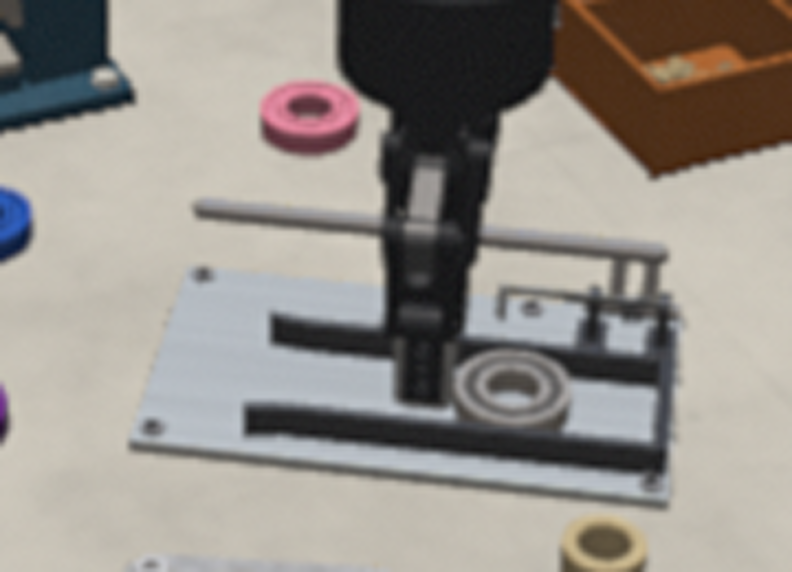

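```bash
python3 -m creep '[0.0042,-0.0027,0,0,0.04, 0.0042,-0.0027,0,0,0.04, 0.0042,-0.0027,0,0,0.04, 0.0034,-0.0022,0,0,0.04, 0.0034,-0.0022,0,0,0.04, 0.0017,-0.0011,0,0,0.04, 0,0,0,0,0.04]'
python3 - <<'E'
from h import *
Q=np.load("qf.npy")
s=status.get_state(); print(1e3*wn(Q,s["tcp_pos"]),s["time"],180+np.degrees(Q[2]-s["orientation"][2]),s["wrist_force"],s["orientation"])
d=read_camera("wrist"); cv2.imwrite("pics/wrist9.png",d["frame"][:,:,::-1])
d=read_camera("scene"); a=d["frame"][:,:,::-1];cv2.imwrite("pics/s9c.png",cv2.resize(a[180:310,240:420],None,fx=4.4,fy=4.4,interpolation=cv2.INTER_CUBIC))
for x in (20,25,30,35):
  print(x,(proj(d,nw(Q,np.array([x,1,18])/1e3))+.5-[240,180])*4.4)
E
```

```text
time: 12.2
tcp_pos: [0.5527, -0.308, 0.0082]
orientation: [-3.101, 0.001, 2.575]
wrist_force: [-2.8, -1.6, -0.3]
grip_width: 0.0399
[[-0.65153158 16.5649793   8.19951205]] 12.2 -0.031307880447599246 [-2.81714437 -1.589461   -0.28557425] [-3.10146994e+00  6.76107038e-04  2.57490707e+00]
20 [[544.30533967 392.61071569]]
25 [[558.13141045 393.99518758]]
30 [[571.97442173 395.38172083]]
35 [[585.83453354 396.77033262]]
```

View pics/s9c.png

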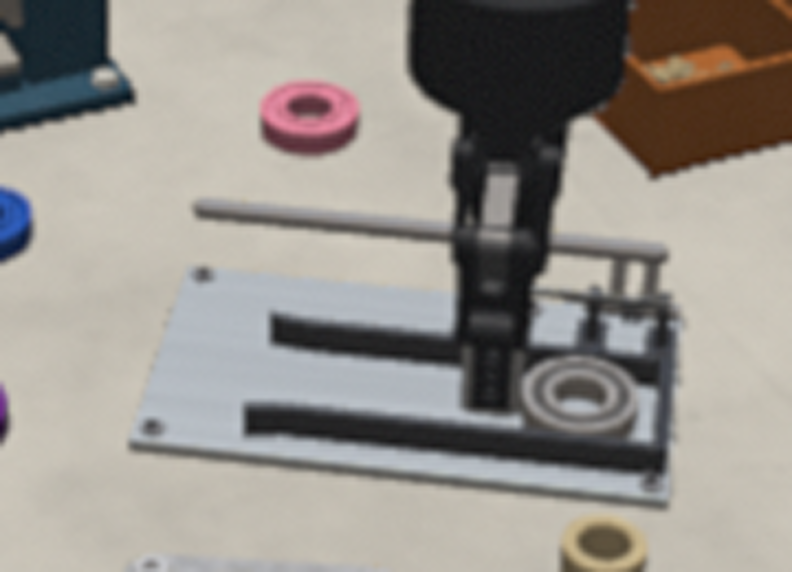

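View pics/wrist9.png

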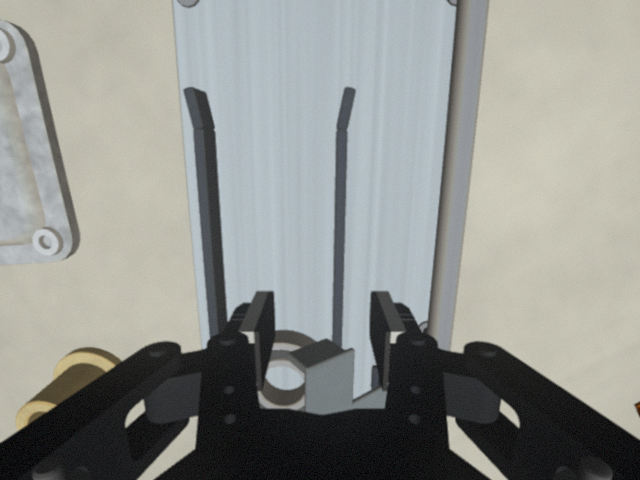

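```bash
python3 -m creep '[-0.0042,0.0027,0,0,0.04, -0.0068,0.0043,0,0,0.04, -0.0068,0.0043,0,0,0.04, -0.0068,0.0043,0,0,0.04, -0.0068,0.0043,0,0,0.04, -0.0068,0.0043,0,0,0.04, 0,0,0.005,0,0.04, 0,0,0.006,0,0.04, 0,0,0.006,0,0.04]'
python3 -m creep '[-0.0016,-0.0025,0,0,0.04, -0.0016,-0.0025,0,0,0.04, -0.0016,-0.0025,0,0,0.04, -0.0016,-0.0025,0,0,0.04, -0.0016,-0.0025,0,0,0.04, -0.0016,-0.0025,0,0,0.04, -0.0016,-0.0025,0,0,0.04, -0.0016,-0.0025,0,0,0.04]'
python3 - <<'E'
from h import *
Q=np.load("qf.npy")
s=status.get_state(); print(1e3*wn(Q,s["tcp_pos"]),s["time"],180+np.degrees(Q[2]-s["orientation"][2]),s["wrist_force"],s["orientation"])
d=read_camera("wrist"); cv2.imwrite("pics/wrist10.png",d["frame"][:,:,::-1])
d=read_camera("scene"); a=d["frame"][:,:,::-1];cv2.imwrite("pics/s10c.png",cv2.resize(a[180:310,240:420],None,fx=4.4,fy=4.4,interpolation=cv2.INTER_CUBIC))
E
```

```text
time: 13.42
tcp_pos: [0.5142, -0.2836, 0.0256]
orientation: [-3.101, 0.0, 2.575]
wrist_force: [-1.1, -2.1, -1.9]
grip_width: 0.0398
time: 14.42
tcp_pos: [0.5013, -0.3037, 0.0252]
orientation: [-3.102, 0.0, 2.575]
wrist_force: [-0.6, 0.1, -0.5]
grip_width: 0.0398
[[-46.31681469  -7.41866897  25.2085847 ]] 14.425 -0.03741730686604683 [-0.64631201  0.05303029 -0.50517709] [-3.10159291e+00  1.58208843e-04  2.57501370e+00]
```

View pics/s10c.png

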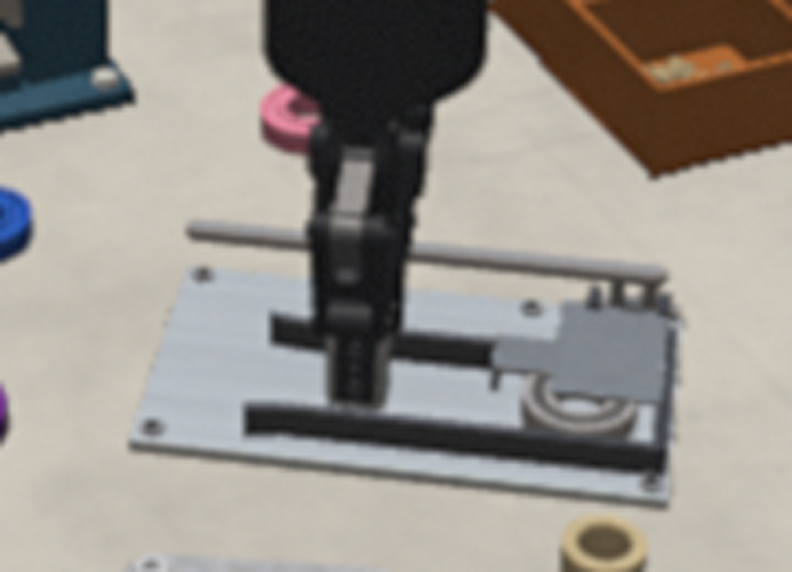

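View pics/wrist10.png

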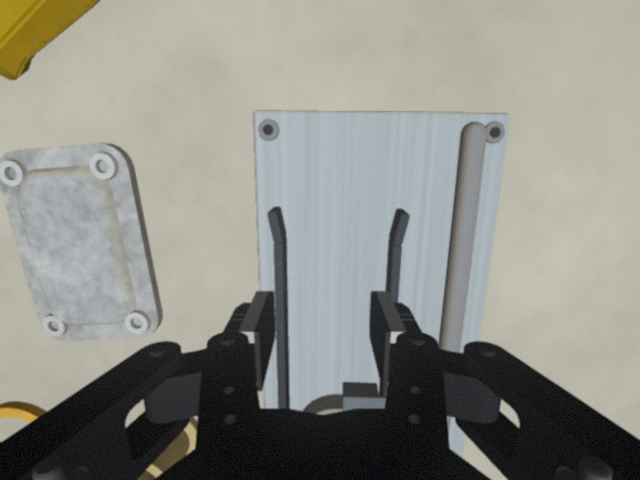

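```bash
python3 -m creep '[0,0,0.02,0,0.04, 0,0,0.03,0,0.04, -0.02,0,0.04,0,0.04, -0.04,0.01,0.03,0,0.04, -0.05,0.01,0.02,0,0.04, -0.05,0.01,0,0,0.04, 0,0,0,0,0.04, 0,0,0,0,0.04]'
python3 - <<'E'
from h import *
Q=np.load("qf.npy")
s=status.get_state(); print(s["tcp_pos"],s["time"],s["wrist_force"])
t=read_camera("top"); d=read_camera("scene"); a=d["frame"][:,:,::-1];cv2.imwrite("pics/s11c.png",cv2.resize(a[180:310,240:420],None,fx=4.4,fy=4.4,interpolation=cv2.INTER_CUBIC))
a=t["frame"][:,:,::-1];cv2.imwrite("pics/t11.png",cv2.resize(a[165:285,265:425],None,fx=5,fy=5,interpolation=cv2.INTER_CUBIC))
E
```

```text
time: 15.52
tcp_pos: [0.3418, -0.2739, 0.1657]
orientation: [-3.101, 0.002, 2.575]
wrist_force: [0.7, -0.3, 0.2]
grip_width: 0.0399
[ 0.34180254 -0.27390822  0.16565089] 15.525 [ 0.74825085 -0.32607182  0.22818816]
```

View pics/s11c.png

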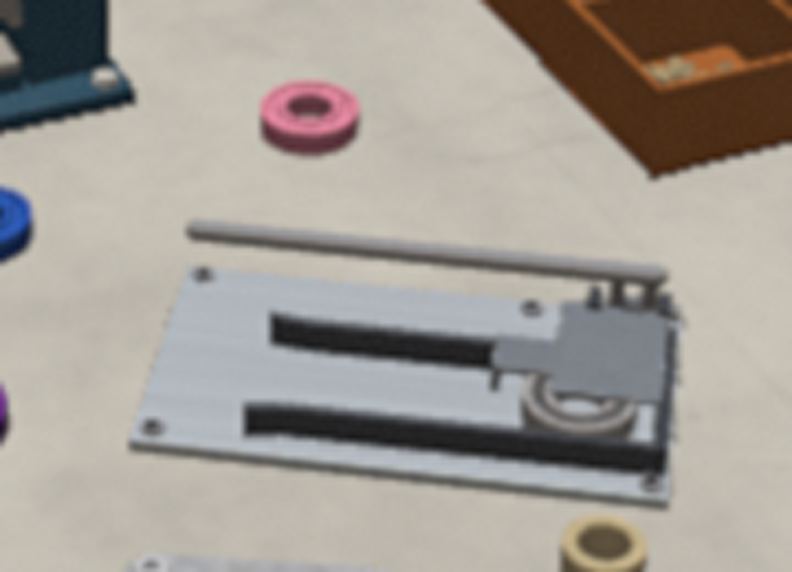

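View pics/t11.png

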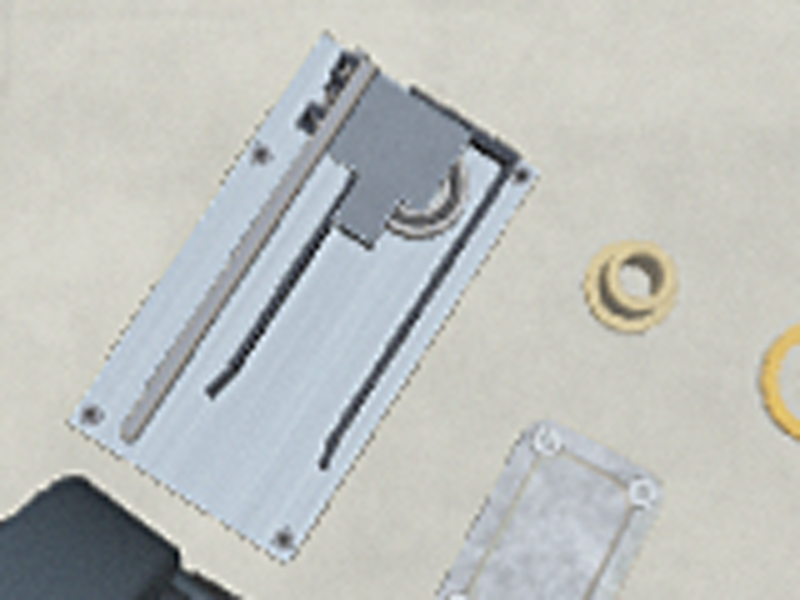

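The bearing is in the pocket at scene crop (578,391), past the lip. The flap and bar match the starting picture, so the flap is shut, and the bystanders have not moved. I'm handing in.

```bash
python3 -c "
from workcell import bot
print(bot.close_job())"
```

```text
the job is handed in; nothing more can be done
None
```

The small bearing is in the pocket past the lip, the flap is shut behind it, and I handed the job in at about 15.6 s; no verdict is reported. One finger's back pushed the thumb bar left and held the flap open at about 0.6 rad, estimated from the geometry and pictures. The other finger pushed the bearing about 98 mm along the guides. I then backed off, lifted, and let the flap close gently.

**Last checks:**
- **Bearing:** its origin is at about nest x = 32 mm (±2 mm), measured from the scene view just before backing off. It looked flat and in the same place afterwards.
- **Flap:** the bar and flap sit where they did in the starting pictures, so it is shut. The joint angle is not readable directly.
- **Other things:** in the last top picture the cover and bush stand exactly where they started. So does the part of the spacer ring that was in view. The arm is clear, with wrist force at noise level.

**What went wrong or disagreed:**
- **Blocked move:** the first approach ran joint 6 into its limit. The sideways move stalled and the tool was left about 2.3° off vertical. I lifted, turned the hand half a turn and went on with that tilt, which did no visible harm.
- **Calibration:** the top, scene and wrist cameras differed by about 2–3 mm on the nest position and up to about 1° on its heading. I used the wrist view, since it is closest.

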